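Take the hot lid off the bread pot with the lid lifter

ROBOT

A 6-joint arm with a two-finger parallel gripper is mounted at the origin on a cart in front of the work surface, level with it; the furniture and walls round the work are solid. World frame = base frame: x ahead of the robot, y to its left, z up, the work surface at z = 0. Lengths are in m, angles in rad, forces in N, time in s.
With the tool pointing down it reaches from about 0.225 to 0.725 m from the base axis. Payload 3.1 kg.
Tool frame: the origin (TCP) lies at the very end of the fingers, on their centre line; the grasp point (between the pads) lies 19 mm behind it; z points along the fingers, y is the direction in which the jaws open and shut (so a half turn about z gives the same grasp; the last joint's range is limited). The gripper opens to 85 mm and grips with 20 to 120 N. Pads are 22 mm wide; open, the fingers measure 114 mm over their backs; the gripper's body (76 mm by 85 mm) begins 54 mm behind the grasp point. The pads swing forward as they close: fully open they stand 13 mm farther back than shut.
Start: joints at [1.146, 0.048, 0.099, 1.622, 0, 1.443], TCP at [0.154, 0.502, 0.231] pointing down, gripper open.
Joint ranges: [-2.91, 2.91], [-0.99, 1.94], [-1.21, 1.42], [-2.12, 2.29], [-1.49, 1.47], [-3.14, 3.14]. Speed limits (rad/s): [2.79, 2.79, 3.14, 3.14, 3.14, 3.14].

INTERFACE

Orientations are given as a rotation vector (axis times angle).
In Python, from bench import robot gives the robot as it stands.
- The arm moves only by the shell command python3 -m inch 'ROWS'. ROWS is JSON, a list of rows, each a list of 3 entries, a list of its own where there are three numbers: the shift along the world's x, y, z each as a share of 0.15 m, from -1 to 1, then the turn about the world's z as a share of 1.5 rad, from -1 to 1, then the closure, from -1 (fully open) to 1 (shut). In form: [[[dx, dy, dz], turn, fingers], ...]. A call has 1 to 10 rows; each row is the pose to reach, as a shift and turn from the pose commanded when the call began; what a row does not reach only later rows make up. A row lasts 1/8 s, in which the tool goes at most 62.5 mm and 10.7 degrees, less where a joint would pass 70% of its speed; a pose out of reach is approached as far as the arm can. A call with a number of a shift or a turn outside -1 to 1 is refused whole. A call with a gripper value outside its range is refused whole. The fingers move at their own pace and stop on an object; the grip force is fixed at half the most. Time passes only in rows, so rows that repeat a pose let the fingers close. It gives the time, the measured TCP pose, the force and the opening at its end, in the units of the state.
- robot.observe(): the state, without advancing time (a new reading comes with each control period).
- robot.read_camera(name): name is "scene" or "top" or "wrist"; returns a dict with "image" (400x640x3 uint8, red, green, blue), "depth" (400x640 float32, m along the optical axis (not along the pixel's ray), 0 where there is no reading), "fx", "fy", "cx", "cy" (pixels), "D" ([k1, k2, p1, p2, k3] as OpenCV has them; the pictures are not rectified), "view" (4x4, takes a point from world to camera coordinates). Camera axes: x right, y down, z forward; pixel columns grow to the right and rows downward; lengths in m; the calibration is good to about 2 mm. A picture is of the moment at which its call begins.
- robot.finish_job(): hands the job in, once; it reports no verdict.
The state is a dict: "t": time; "q": joint angles; "joint_vel": joint speeds; "tau": joint torques, N m; "eef_pos": TCP position; "tool_rot": TCP orientation; "ft_force": force on the tool from outside, world axes, zero at the start; "torque": the same for the moment, N m; "finger_gap": opening from 0.0 (shut) to 1.0 (fully open).
Only numpy, scipy, OpenCV 4.12 (cv2) and the standard library are available. Lean on these libraries where they do the work, as an engineer would, in place of code of your own. Each camera call takes 0.05 s, during which the arm holds its last target.

TASK

The bread pot has just come out of the oven, so its lid is too hot to touch: take the lid lifter from its sloping stand, hook it under the middle of the lid's loop handle, lift the lid clear off the pot, keep it level, and set it down gently, lying flat and centred, on the round wire trivet. Then unhook the lifter and lay it back in its sloping stand as you found it. Nothing of the robot but the lifter may touch the lid or the pot; leave the pot where it is and do not push or knock over the jars, cup, shaker, tin and mug round about.

Things in the scene. Friction and masses are not known exactly. Their poses are not given: they have to be found in the camera images.
- lid: Loose dark cast-iron lid, 158 mm across, about 0.55 kg, at first on the pot. Origin: centre of its flat underside, z up. That underside is a boss 128 mm across, 5 mm deep, that sits in the pot's mouth with 5 mm to spare all round; the rim above it lies on the pot's rim. Top slightly domed, 19 mm above the origin at the middle. Its loop handle runs along its y axis (see loop).
- loop (a point): Middle of the underside of the lid's loop bar, 48 mm above the lid's origin; axes as the lid's. The bar is straight, round, 10 mm thick, along y over the lid's middle, on two posts at y = -37 and +37 mm (60 mm clear between them), 29 mm clear height below it over the dome; open to both sides (+x, -x). Held under the bar's middle (within about 8 mm) the lid hangs level.
- pot: Small dark cast-iron pot, 150 mm across the rim, 75 mm high, 2 kg, loose, on a cork mat 8 mm thick and 192 mm across lying on the worktop; a loaf 61 mm high is inside. Two ear handles reach to its x = +/-96 mm, 67 mm above its underside. Origin: centre of its underside. The lid's origin is 70 mm above it at first.
- lifter: Lid lifter, 0.18 kg: one flat bent steel strap (20 mm wide, 4 mm thick) with a J-hook at the bottom and a wooden T-handle on top. Origin: middle of the hook's floor. z runs along the shank from hook to handle, x from the shank to the hook's tip, y along the T-handle. Shank on the -x side of the hook (x = -11 to -7 mm) up to z = 74 mm, then slanting in to x = 0 under the handle.
- grip (a point): Centre of the lifter's T-handle, 120 mm from its origin along its z; axes as the lifter's. The handle is a block 20 mm thick (x), 96 mm long (y), 32 mm high (z = 104 to 136 mm from the lifter's origin). Pinch it across the 20 mm, at mid-length, fingers pointing along the lifter's -z, which leans 35 degrees in the stand.
- lifter_stand: Steel tool rest, fixed; base plate 135 x 80 x 5 mm, origin at the centre of its underside, z up. A sloping back plate, 35 degrees from vertical, has a ledge at its foot and cheeks at both sides, 30 mm apart (strap: 20 mm), 13 mm proud of the plate, reaching 53 mm up from the hook's floor; a lip 5 mm above the ledge closes its front. The plate ends 75 mm up the shank.
- rest (a point): Where the lifter's origin belongs in its stand: 40 mm in x and 23 mm up from the stand's origin, axes as the stand's. There the strap lies on the back plate, the hook's underside on the ledge, the tip pointing up and out, the lip 4.5 mm past the tip: lifter z = (-0.574, 0, 0.819), lifter x = (0.819, 0, 0.574) in the stand's frame, so the handle leans to the stand's -x side.
- trivet: Round dark wire trivet, fixed, ring 120 mm across with three feet (144 mm over the feet); origin at the centre of its underside on the worktop; its top, on which the lid shall lie, is 20 mm up.
- spice_jar: Bystander: glass spice jar with a green cap, 46 mm across, 106 mm high, somewhere left of the pot; origin at the centre of its underside.
- travel_cup: Bystander: tall travel cup with an orange cap, 66 mm across, 160 mm high, somewhere right of the pot; origin at the centre of its underside.
- salt_shaker: Bystander: salt shaker, 44 mm across, 90 mm high, in front of the pot; origin at the centre of its underside.
- coffee_mug: Bystander: white mug, 78 mm across (110 mm with its handle), 97 mm high, at the back left; origin at the centre of its underside.
- tomato_tin: Bystander: low food tin, 75 mm across, 58 mm high, at the back right; origin at the centre of its underside.
- jam: Bystander: jam jar with a red lid, 66 mm across, 82 mm high, behind the pot; origin at the centre of its underside.
- hook (a point): Floor of the lifter's hook (same point and axes as lifter). The hook's trough for the loop bar is 14 mm wide (x = -7 to +7 mm), its floor strap 4 mm thick (underside z = -4 mm), its tip wall x = +7 to +11 mm, up to z = 14.5 mm; the hook is 20 mm wide (y), which steadies the bar.

How it is judged:
On the way, in this order (a step that is already met when the one before it is completed fails the run):
1. the lid hangs on the lifter, well clear of the pot (its underside 2 cm or more above the pot's rim), tilted less than 9 degrees (z of lid in the frame of pot above 0.095 m and contact force between lifter and lid above 2 N and angle between lid's own z axis and vertical below 0.16 rad), for 0.3 s.
2. the lid lies flat on the trivet, centred within 20 mm (horizontal distance between lid and trivet below 0.02 m and z of lid in the frame of trivet below 0.025 m and angle between lid's own z axis and vertical below 0.05 rad and contact force between lid and trivet above 2 N), for 0.3 s.
At the end, for the whole second after the job is handed in: The lid lies at rest on the trivet, centred within 20 mm, level within 3 degrees, off the hook; the lifter lies at rest in its stand, hook on the ledge within 12 mm of its place, leaning 30 to 40 degrees the way it did at first (within 11 degrees); the pot is within 15 mm of its start (horizontal distance between lid and trivet below 0.02 m and z of lid in the frame of trivet between 0.015 and 0.025 m and angle between lid's own z axis and vertical below 0.05 rad and linear speed of each of lid, lifter below 0.02 m/s and contact force between lifter and lid below 0.1 N and distance between lifter and rest below 0.012 m and angle between lifter's own z axis and vertical between 0.52 and 0.7 rad and angle between the y axis of lifter and the y axis of lifter_stand, either way round below 0.2 rad and x of grip in the frame of rest below -0.05 m and distance of pot from where it was at the start of the episode below 0.015 m); the robot touches nothing.
It fails at once if the lid tilts more than 17 degrees (angle between lid's own z axis and vertical above 0.3 rad).
It fails at once if the fingers or the arm touch the hot lid or the hot pot (contact force between any of the fingers, the arm and lid above 0.5 N or contact force between any of the fingers, the arm and pot above 0.5 N).
It fails at once if the lid comes down hard on the trivet (more than 40 N) (contact force between lid and trivet above 40 N).
It fails at once if the pot is pushed or lifted by more than 15 mm (distance of pot from where it was at the start of the episode above 0.015 m).
It fails at once if a bystander is moved by more than 15 mm (distance of any of spice_jar, travel_cup, salt_shaker, coffee_mug, tomato_tin, jam from where it was at the start of the episode above 0.015 m).
It also fails if it takes over 62 s, if anything falls off the work surface, if the arm or the gripper's body presses on something with over 40 N, if the wrist force passes 120 N, or if a joint passes its speed limit or range.

## Working session

There is one attempt and no reset: what is moved stays moved. The work goes in short steps, Python scripts to look and compute and a shell command to move; the robot and the scene stay as the last step left them, time stands still between calls to the robot, and variables do not carry over. Pictures are saved under pics/ and viewed, and the job is handed in when it is done.

```bash
ls -la; mkdir -p pics
cat > h.py <<'E'
import numpy as np,cv2
from bench import robot
def cam(n,save=None):
    c=robot.read_camera(n)
    if save: cv2.imwrite(f'pics/{save}.png',c['image'][:,:,::-1])
    c['K']=np.array([[c['fx'],0,c['cx']],[0,c['fy'],c['cy']],[0,0,1]]);c['D']=np.array(c['D'],float);c['view']=np.array(c['view'])
    return c
def ray(c,uv):
    uv=np.array(uv,float).reshape(-1,1,2)
    p=cv2.undistortPoints(uv,c['K'],c['D']).reshape(-1,2)
    d=np.c_[p,np.ones(len(p))]
    R=c['view'][:3,:3];t=c['view'][:3,3]
    return -R.T@t, d@R
def onz(c,uv,z):
    o,d=ray(c,uv); return o+d*((z-o[2])/d[:,2])[:,None]
def cloud(c):
    H,W=c['depth'].shape
    v,u=np.mgrid[:H,:W]
    o,d=ray(c,np.c_[u.ravel(),v.ravel()])
    P=o+d*c['depth'].reshape(-1,1)
    P[c['depth'].ravel()==0]=np.nan
    return P.reshape(H,W,3)
def proj(c,P):
    P=np.array(P,float).reshape(-1,3)
    r=cv2.Rodrigues(c['view'][:3,:3])[0]
    return cv2.projectPoints(P,r,c['view'][:3,3],c['K'],c['D'])[0].reshape(-1,2)
E
python3 - <<'E'
from h import *
np.set_printoptions(precision=4,suppress=True)
s=robot.observe()
for k in s: print(k,np.round(s[k],4))
for n in ['scene','top','wrist']:
    c=cam(n,n+'0'); print(n,c['fx'],c['D']); print(c['view']); np.savez(f'{n}0.npz',**c)
E
```

```text
total 12
drwxr-xr-x  3 agent agent 4096 Dec  7 13:53 .
drwxr-xr-x 23 root  root  4096 Dec  7 13:53 ..
drwxr-xr-x  2 agent agent 4096 Dec  7 13:53 pics
t 0.0
q [1.1462 0.0487 0.0976 1.622  0.     1.443 ]
joint_vel [ 0.0001  0.0001 -0.0006  0.0004 -0.0006  0.0003]
tau [ -0.001  -33.8782  32.0015   0.0202  -0.0003   0.    ]
eef_pos [0.1533 0.5015 0.2301]
tool_rot [-0.4645 -3.1064  0.0036]
ft_force [ 0.6047 -0.2426 -0.132 ]
torque [-0.0352  0.0224 -0.0123]
finger_gap 1.0
scene 366.074528681109 [-0.0397  0.      0.      0.      0.    ]
[[ 0.9167 -0.3995  0.0092 -0.5203]
 [-0.2273 -0.5401 -0.8103  0.2227]
 [ 0.3287  0.7407 -0.5859  0.8463]
 [ 0.      0.      0.      1.    ]]
top 487.0576084010849 [0.0096 0.     0.     0.     0.    ]
[[-0.1101 -0.9939  0.0058  0.0792]
 [-0.8653  0.0929 -0.4926  0.5333]
 [ 0.4891 -0.0593 -0.8702  1.4749]
 [ 0.      0.      0.      1.    ]]
wrist 344.44634474149206 [-0.0668  0.      0.      0.      0.    ]
[[ 0.2933  0.956  -0.0012 -0.5233]
 [ 0.9149 -0.2803  0.2906 -0.0358]
 [ 0.2774 -0.0864 -0.9569  0.3799]
 [ 0.      0.      0.      1.    ]]
```

View pics/scene0.png

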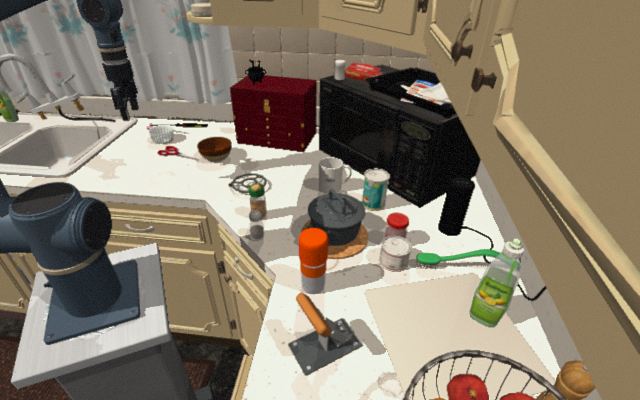

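View pics/top0.png

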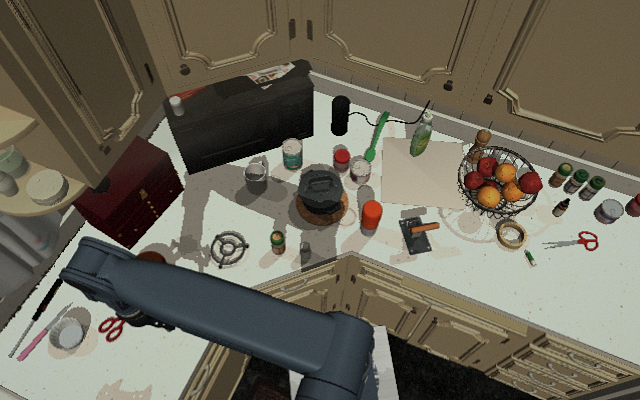

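View pics/wrist0.png

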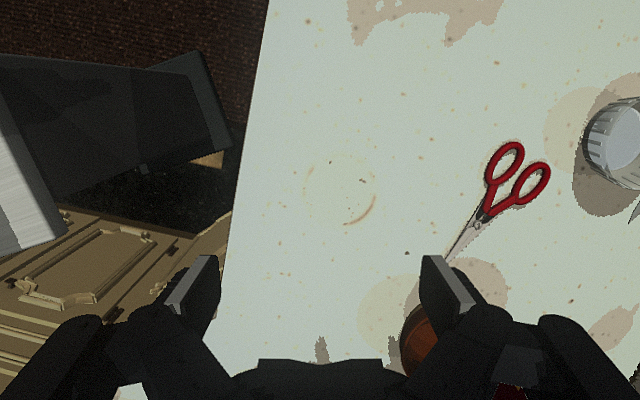

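Run:
```python
from h import *
np.set_printoptions(precision=4,suppress=True)
S={n:{k:v for k,v in np.load(n+'0.npz').items()} for n in ['scene','top']}
for n,c in S.items():
    P=cloud(c); np.save(n+'P.npy',P)
    for name,(u,v) in dict(scene=dict(lid=(337,205),trivet=(250,183),cup=(313,240),spice=(257,187),salt=(257,216),handle=(313,315),base=(330,355),mug=(332,170),tin=(375,180),jam=(397,220)),
       top=dict(lid=(322,185),trivet=(229,248),cup=(372,210),spice=(278,236),salt=(305,247),handle=(425,227),base=(410,240),mug=(256,170),tin=(292,150),jam=(341,155),jar2=(360,165)))[n].items(): print(n,name,P[v,u])
for n in S:
    im=cv2.imread(f'pics/{n}0.png')
    a=im[140:380,230:430] if n=='scene' else im[130:270,200:450]
    cv2.imwrite(f'pics/{n}crop.png',cv2.resize(a,None,fx=3.2 if n!='scene' else 2.5,fy=3.2 if n!='scene' else 2.5,interpolation=cv2.INTER_CUBIC))
```

```text
scene lid [ 0.6273 -0.0023  0.0996]
scene trivet [0.4719 0.3518 0.0006]
scene cup [ 0.4831 -0.1734  0.1619]
scene spice [0.4499 0.1562 0.1072]
scene salt [0.4194 0.0587 0.0808]
scene handle [ 0.4151 -0.3327  0.1349]
scene base [ 0.4475 -0.3455  0.005 ]
scene mug [0.7024 0.1852 0.0905]
scene tin [0.7824 0.0584 0.107 ]
scene jam [ 0.7552 -0.1044  0.0826]
top lid [ 0.632  -0.0102  0.0955]
top trivet [ 0.4721  0.3314 -0.0034]
top cup [ 0.4796 -0.1544  0.1624]
top spice [0.4488 0.1564 0.1016]
top salt [0.4083 0.0718 0.0834]
top handle [ 0.4155 -0.3212  0.1314]
top base [ 0.4318 -0.2977  0.0029]
top mug [0.7449 0.2183 0.0569]
top tin [0.7847 0.0813 0.106 ]
top jam [ 0.757  -0.0947  0.0873]
top jar2 [ 0.7292 -0.1633  0.0524]
```

View pics/scenecrop.png

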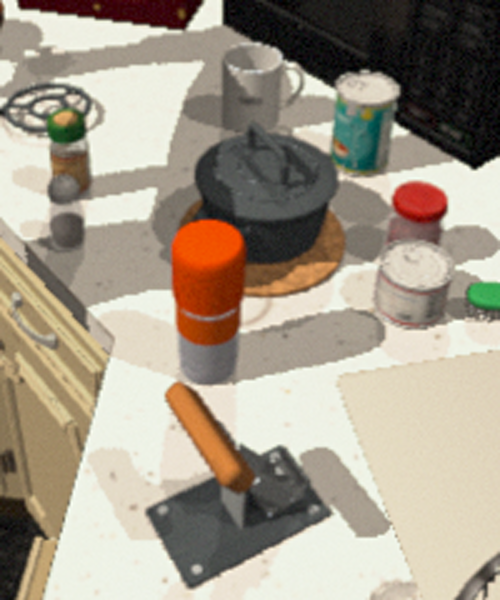

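View pics/topcrop.png

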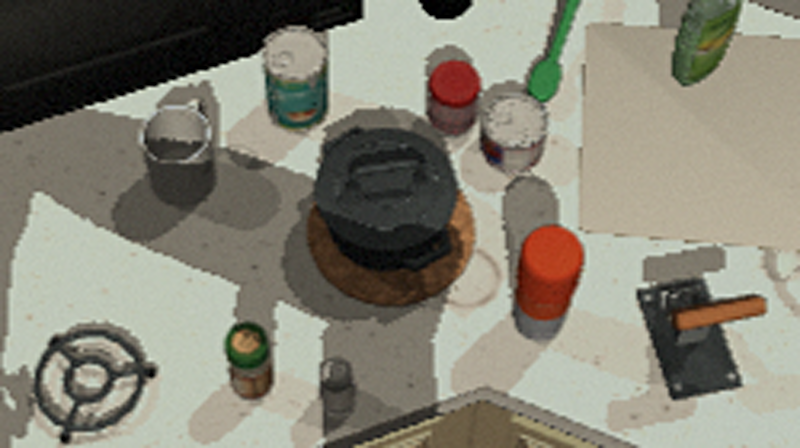

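Run:
```python
from h import *
np.set_printoptions(precision=4,suppress=True)
for n in ['scene','top']:
    c=dict(np.load(n+'0.npz').items()); P=np.load(n+'P.npy'); im=c['image'].astype(int)
    hsv=cv2.cvtColor(c['image'],cv2.COLOR_RGB2HSV)
    reg=(P[...,0]>.3)&(P[...,0]<.6)&(P[...,1]>-.5)&(P[...,1]<-.2)
    h=reg&(P[...,2]>.06)&(hsv[...,1]>110)&(hsv[...,0]<20)
    Q=P[h]; print(n,'handle',len(Q),Q.min(0),Q.max(0),np.median(Q,0))
    m=Q.mean(0);w,V=np.linalg.eigh(np.cov((Q-m).T));print(w**.5);print(V.T)
    r=cv2.minAreaRect((Q[:,:2]*1000).astype(np.float32));print('handle rect mm',r)
    # stand dark points low
    b=reg&(P[...,2]>-.004)&(P[...,2]<.012)&(hsv[...,2]<100)
    b=cv2.morphologyEx(b.astype(np.uint8),cv2.MORPH_OPEN,np.ones((3,3)))
    k,l,s,_=cv2.connectedComponentsWithStats(b)
    for i in range(1,k):
        if s[i,4]>60:
            vu=np.argwhere(l==i)[:,::-1]; X=onz(c,vu,.005)
            print('base comp',s[i],cv2.minAreaRect((X[:,:2]*1000).astype(np.float32)))
    # stand upper
    u=reg&(P[...,2]>.02)&(hsv[...,1]<100); Q=P[u];
    print('upper',len(Q),Q.min(0),Q.max(0))
    # lid
    l=(abs(P[...,0]-.625)<.12)&(abs(P[...,1])<.12)&(P[...,2]>.088)
    Q=P[l];print('lid',len(Q));
    rim=Q[(Q[:,2]<.1)]
    print('lid circ',cv2.minEnclosingCircle((Q[Q[:,2]<.105][:,:2]*1000).astype(np.float32)))
    L=Q[Q[:,2]>.122];print('loop',len(L),L.max(0),cv2.minAreaRect((L[:,:2]*1000).astype(np.float32)))
    # trivet
    t=(abs(P[...,0]-.48)<.1)&(abs(P[...,1]-.34)<.1)&(P[...,2]>.012)&(P[...,2]<.03)&(hsv[...,2]<110)
    Q=P[t];print('trivet',len(Q),Q.mean(0),cv2.minEnclosingCircle((Q[:,:2]*1000).astype(np.float32)))
    dark=(abs(P[...,0]-.48)<.1)&(abs(P[...,1]-.34)<.1)
    for nm,(x,y) in dict(cup=(.48,-.16),spice=(.45,.156),salt=(.41,.065),mug=(.72,.2),tin=(.785,.07),jam=(.757,-.1),jar2=(.73,-.16)).items():
        q=P[(abs(P[...,0]-x)<.055)&(abs(P[...,1]-y)<.055)&(P[...,2]>.03)]
        top=q[:,2].max(); e=q[q[:,2]>np.percentile(q[:,2],97)-.02]
        (a,bb),rr=cv2.minEnclosingCircle((e[:,:2]*1000).astype(np.float32)); print(nm,top.round(3),round(a),round(bb),round(rr))
```

```text
scene handle 690 [ 0.4023 -0.4451  0.1118] [ 0.569  -0.2761  0.5793] [ 0.4179 -0.3424  0.1345]
[0.0063 0.0253 0.172 ]
[[ 0.9526  0.1554 -0.2616]
 [-0.0832  0.96    0.2674]
 [-0.2927  0.2329 -0.9274]]
handle rect mm ((467.517333984375, -377.9914245605469), (66.6702880859375, 233.23968505859375), 43.13595962524414)
base comp [ 290  332   71   43 1478] ((447.9725341796875, -320.2704162597656), (132.50308227539062, 78.47469329833984), 4.995987892150879)
upper 7022 [ 0.4016 -0.5     0.0201] [ 0.6    -0.2794  0.6503]
lid 1589
lid circ ((624.0905151367188, -5.363102436065674), 79.79045104980469)
loop 93 [0.6309 0.0305 0.1384] ((624.2108154296875, -8.20425033569336), (9.533271789550781, 78.07244873046875), 3.554537296295166)
trivet 147 [0.4581 0.3408 0.0183] ((462.8433532714844, 331.9669494628906), 59.20624542236328)
cup 0.163 490 -160 33
spice 0.108 449 161 25
salt 0.09 417 70 17
mug 0.099 725 213 51
tin 0.579 830 94 32
jam 0.606 761 -107 54
jar2 0.613 734 -160 63
top handle 206 [ 0.3983 -0.4916  0.1156] [ 0.5722 -0.2723  0.8543] [ 0.4139 -0.3191  0.1347]
[0.0124 0.0311 0.1432]
[[ 0.928   0.3121 -0.2034]
 [-0.2388  0.9175  0.3182]
 [-0.2859  0.2467 -0.926 ]]
handle rect mm ((477.47686767578125, -382.7167663574219), (72.890625, 260.57196044921875), 42.31435775756836)
base comp [400 224  30  31 438] ((439.8271179199219, -317.27886962890625), (120.79486083984375, 78.18052673339844), 5.716747283935547)
upper 6110 [ 0.4079 -0.5     0.0201] [ 0.5999 -0.2757  0.8837]
lid 1248
lid circ ((655.0606689453125, -29.099464416503906), 119.12135314941406)
loop 71 [0.7439 0.0365 0.5563] ((663.6627197265625, -56.07903289794922), (47.069923400878906, 199.46051025390625), 38.25349807739258)
trivet 349 [0.4605 0.3348 0.0193] ((460.0970764160156, 333.28369140625), 69.39566802978516)
cup 0.167 488 -159 35
spice 0.114 445 161 23
salt 0.092 413 74 17
mug 0.561 726 227 56
tin 0.721 828 96 31
jam 0.761 767 -101 63
jar2 0.782 732 -160 64
```

Run:
```python
from h import *
np.set_printoptions(precision=4,suppress=True)
for n in ['scene','top']:
    c=dict(np.load(n+'0.npz').items()); P=np.load(n+'P.npy')
    hsv=cv2.cvtColor(c['image'],cv2.COLOR_RGB2HSV)
    reg=(abs(P[...,0]-.42)<.05)&(abs(P[...,1]+.32)<.07)
    h=reg&(P[...,2]>.1)&(P[...,2]<.16)
    Q=P[h]
    m=Q.mean(0);w,V=np.linalg.eigh(np.cov((Q-m).T))
    print(n,'handle',len(Q),Q.min(0),Q.max(0),'axis',V[:,2],'normal',V[:,0])
    a=V[:,2];t=(Q-m)@a; print('mid',m+a*(np.percentile(t,1)+np.percentile(t,99))/2, 'len',np.ptp(t))
    print(cv2.minAreaRect((Q[:,:2]*1000).astype(np.float32)))
    q=P[(abs(P[...,0]-.48)<.08)&(abs(P[...,1]+.315)<.05)&(P[...,2]>.015)&(P[...,2]<.1)]
    print('upper stand',q.min(0),q.max(0))
    l=(abs(P[...,0]-.625)<.06)&(abs(P[...,1]+.005)<.06)&(P[...,2]>.118)&(P[...,2]<.15)
    L=P[l];print('loop',len(L),L.min(0),L.max(0),np.median(L[:,2]),cv2.minAreaRect((L[:,:2]*1000).astype(np.float32)))
    l=(np.hypot(P[...,0]-.624,P[...,1]+.0055)<.09)&(P[...,2]>.084)&(P[...,2]<.102)
    L=P[l];print('lid',len(L),cv2.minEnclosingCircle((L[:,:2]*1000).astype(np.float32)), np.percentile(L[:,2],[1,50,99]))
```

```text
scene handle 659 [ 0.4016 -0.3704  0.1091] [ 0.4392 -0.2761  0.1394] axis [-0.1279  0.9898  0.0628] normal [ 0.4252 -0.0025  0.9051]
mid [ 0.4171 -0.3249  0.1314] len 0.09615605056937757
((422.26739501953125, -322.8369140625), (33.33430862426758, 95.06010437011719), 5.590439796447754)
upper stand [ 0.4401 -0.339   0.0157] [ 0.5055 -0.2933  0.0665]
loop 106 [ 0.6175 -0.0476  0.1182] [0.6309 0.031  0.1384] 0.13403569228550277 ((624.2127075195312, -8.23447036743164), (9.533271789550781, 78.96294403076172), 3.554537296295166)
lid 1507 ((624.0582885742188, -5.298672199249268), 79.81055450439453) [0.0856 0.0941 0.0993]
top handle 213 [ 0.3983 -0.369   0.1062] [ 0.4369 -0.2723  0.1443] axis [ 0.0775 -0.9965  0.0326] normal [0.4713 0.0654 0.8796]
mid [ 0.4155 -0.3196  0.1326] len 0.09617533443108298
((419.57122802734375, -320.0155029296875), (33.993465423583984, 96.19146728515625), 6.448283672332764)
upper stand [ 0.4155 -0.3361  0.0153] [ 0.507  -0.2887  0.0712]
loop 73 [ 0.6127 -0.044   0.119 ] [0.6301 0.0365 0.1427] 0.13428381007758028 ((622.5941162109375, -3.8522109985351562), (15.13027286529541, 80.77094268798828), 4.874042510986328)
lid 1234 ((623.4866333007812, -4.286501884460449), 80.2624740600586) [0.0852 0.0937 0.1013]
```

```bash
python3 -m inch '[[[0.5,-1,0.3],-0.3,-1],[[0.5,-1,0.3],-0.3,-1],[[0.5,-1,0.3],-0.3,-1]]'
python3 -m inch '[[[0.5,-1,0],-0.3,-1],[[0.5,-1,0],-0.3,-1],[[0.5,-1,0],-0.3,-1]]'
```

```text
t: 0.52
eef_pos: [0.229, 0.3503, 0.2766]
tool_rot: [1.15, 2.923, -0.0]
ft_force: [0.4, 0.3, 0.8]
finger_gap: 0.999
t: 0.9
eef_pos: [0.3041, 0.1999, 0.2762]
tool_rot: [1.775, 2.591, 0.0]
ft_force: [1.3, -0.4, 0.7]
finger_gap: 1.002
```

```bash
python3 -m inch '[[[0.2,-1,0],-0.185,-1],[[0.2,-1,0],-0.185,-1],[[0.2,-1,0],-0.185,-1]]'
python3 -m inch '[[[0.2,-1,0],0,-1],[[0.2,-1,0],0,-1],[[0.2,-1,0],0,-1]]'
python3 -m inch '[[[0.2,-1,0],0,-1],[[0.2,-1,0],0,-1],[[0.2,-1,0],0,-1],[[0.2,-1,0],0,-1]]'
```

```text
t: 1.27
eef_pos: [0.3336, 0.0494, 0.276]
tool_rot: [2.117, 2.321, -0.001]
ft_force: [1.1, 0.4, 0.5]
finger_gap: 0.998
t: 1.65
eef_pos: [0.3634, -0.1008, 0.2757]
tool_rot: [-2.116, -2.321, 0.001]
ft_force: [0.7, 0.7, 0.2]
finger_gap: 0.997
t: 2.15
eef_pos: [0.3932, -0.2495, 0.275]
tool_rot: [-2.114, -2.321, 0.0]
ft_force: [-0.0, 0.4, -0.5]
finger_gap: 1.0
```

```bash
python3 -m inch '[[[0.18,-0.48,-0.2],0,-1],[[0.18,-0.48,-0.4],0,-1],[[0.18,-0.48,-0.6],0,-1],[[0.18,-0.48,-0.6],0,-1]]'
python3 - <<'E'
from h import *
cam('scene','s1');c=cam('wrist','w1')
E
```

```text
t: 2.65
eef_pos: [0.419, -0.3173, 0.1832]
tool_rot: [-2.106, -2.321, -0.001]
ft_force: [0.3, -0.5, 0.1]
finger_gap: 1.003
```

View pics/s1.png

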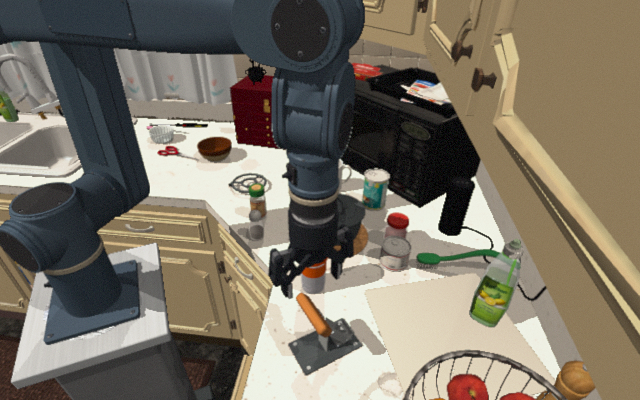

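View pics/w1.png

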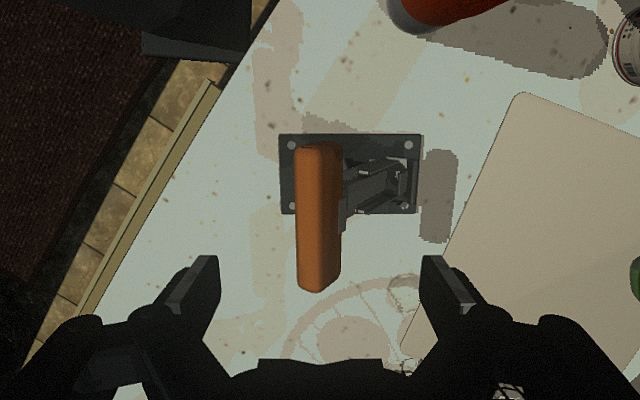

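```bash
python3 -m inch '[[[0,-0.03,0],0,-0.2],[[0,-0.03,0],0,-0.2],[[0,-0.03,0],0,-0.2]]'
python3 - <<'E'
from h import *
c=cam('wrist','w2');P=cloud(c)
hsv=cv2.cvtColor(c['image'],cv2.COLOR_RGB2HSV)
m=(abs(P[...,0]-.42)<.04)&(abs(P[...,1]+.32)<.07)&(P[...,2]>.1)&(P[...,2]<.15)&(hsv[...,1]>110)
Q=P[m];print(Q.min(0),Q.max(0),cv2.minAreaRect((Q[:,:2]*1000).astype(np.float32)))
E
```

```text
t: 3.12
eef_pos: [0.4209, -0.3248, 0.1873]
tool_rot: [2.111, 2.325, -0.0]
ft_force: [0.7, -0.0, 0.6]
finger_gap: 0.599
[ 0.39936572 -0.36820425  0.11399974] [ 0.43614387 -0.27314075  0.13955915] ((417.66644287109375, -320.6780090332031), (29.545143127441406, 94.55506134033203), 5.655182361602783)
```

View pics/w2.png

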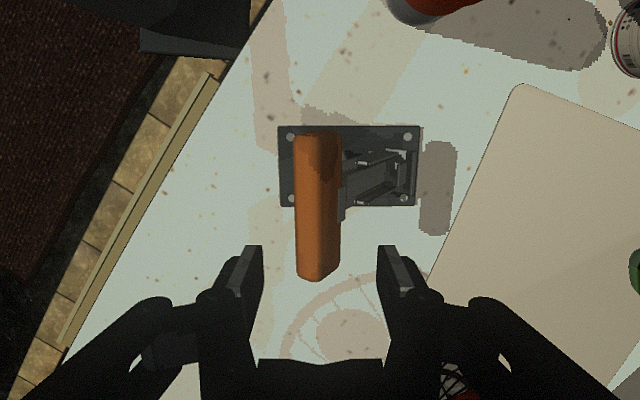

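```bash
python3 -m inch '[[[-0.01,0.027,-0.2],0,-0.2],[[-0.01,0.027,-0.36],0,-0.2],[[-0.01,0.027,-0.46],0,-0.2],[[-0.01,0.027,-0.46],0,-0.2],[[-0.01,0.027,-0.46],0,-0.2]]'
python3 - <<'E'
from h import *
c=cam('wrist','w3');cam('scene','s3')
E
```

```text
t: 3.8
eef_pos: [0.4195, -0.3209, 0.1184]
tool_rot: [2.111, 2.325, -0.0]
ft_force: [-0.5, 0.5, 0.9]
finger_gap: 0.605
```

View pics/w3.png

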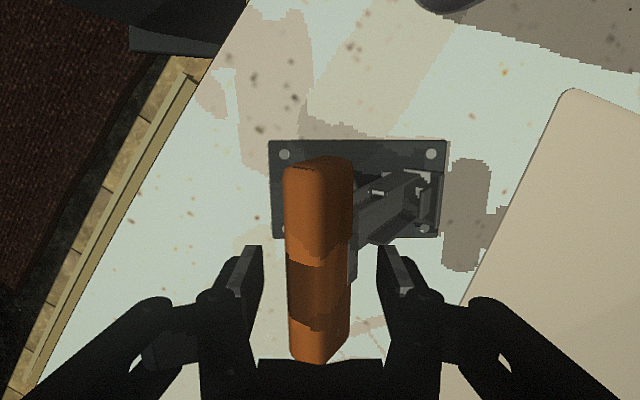

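```bash
python3 -m inch '[[[0.06,0.006,0],0,-0.2],[[0.12,0.012,0],0,-0.2],[[0.18,0.017,0],0,-0.2],[[0.24,0.023,0.01],0,-0.2],[[0.3,0.028,0.02],0,-0.2],[[0.36,0.034,0.04],0,-0.2],[[0.42,0.04,0.06],0,-0.2],[[0.46,0.043,0.067],0,-0.2],[[0.46,0.043,0.067],0,-0.2],[[0.46,0.043,0.067],0,-0.2]]'
python3 - <<'E'
from h import *
c=cam('wrist','w4');cam('scene','s4')
E
```

```text
t: 5.15
eef_pos: [0.4878, -0.3139, 0.1272]
tool_rot: [-2.111, -2.326, 0.0]
ft_force: [-0.7, 0.4, 1.0]
finger_gap: 0.602
```

View pics/w4.png

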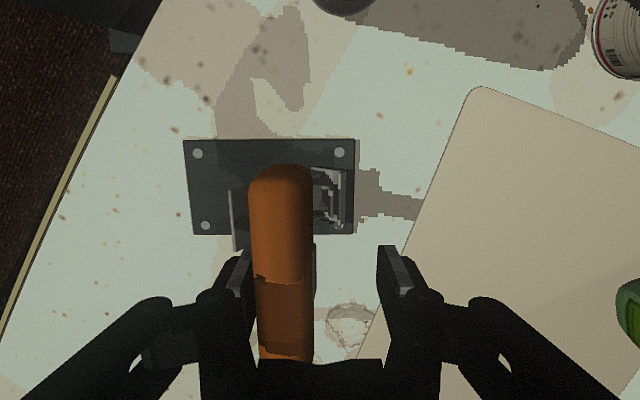

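View pics/s4.png

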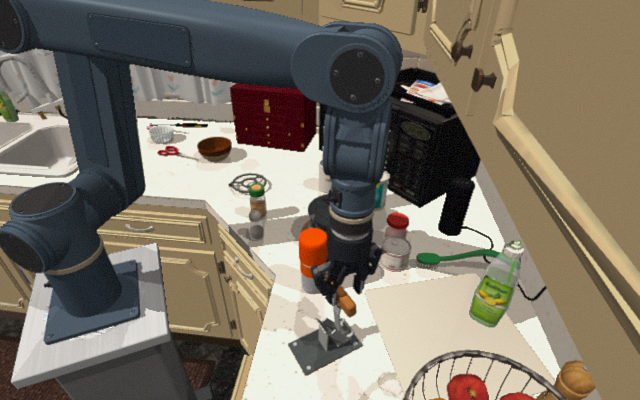

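```bash
python3 -m inch '[[[-0.02,0,0],0,0.1],[[-0.02,0,0],0,0.3],[[-0.02,0,0],0,0.6],[[-0.02,0,0],0,1],[[-0.02,0,0],0,1],[[-0.02,0,0],0,1]]'
python3 - <<'E'
from h import *
c=cam('wrist','w5');cam('scene','s5')
E
```

```text
t: 6.0
eef_pos: [0.485, -0.3138, 0.1271]
tool_rot: [-2.111, -2.326, -0.0]
ft_force: [-0.8, -0.1, -1.4]
finger_gap: 0.229
```

View pics/w5.png

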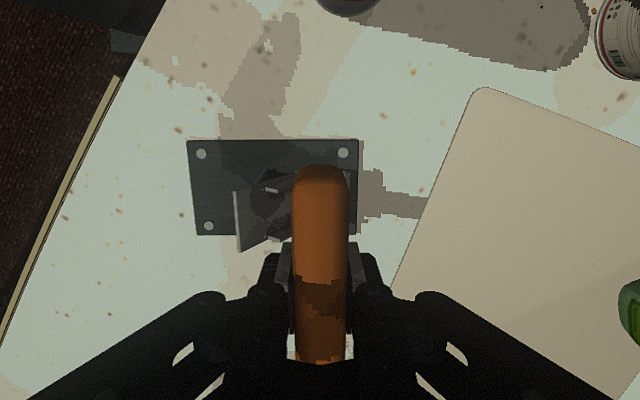

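```bash
python3 -m inch '[[[0,0,0.1],0,1],[[0,0,0.25],0,1],[[0,0,0.45],0,1],[[0,0,0.7],0,1],[[0,0,1],0,1],[[0,0,1],0,1],[[0,0,1],0,1]]'
python3 -m inch '[[[0,0.1,0.2],0,1],[[0,0.1,0.3],0,1],[[0,0.1,0.3],0,1],[[0,0.1,0.3],0,1]]'
python3 - <<'E'
from h import *
cam('wrist','w6');cam('scene','s6');cam('top','t6')
E
```

```text
t: 6.98
eef_pos: [0.4852, -0.3141, 0.2776]
tool_rot: [2.111, 2.325, 0.0]
ft_force: [0.7, -1.2, -2.8]
finger_gap: 0.225
t: 7.48
eef_pos: [0.4846, -0.2987, 0.3202]
tool_rot: [-2.11, -2.323, 0.0]
ft_force: [-1.1, 0.6, -1.7]
finger_gap: 0.224
```

View pics/s6.png

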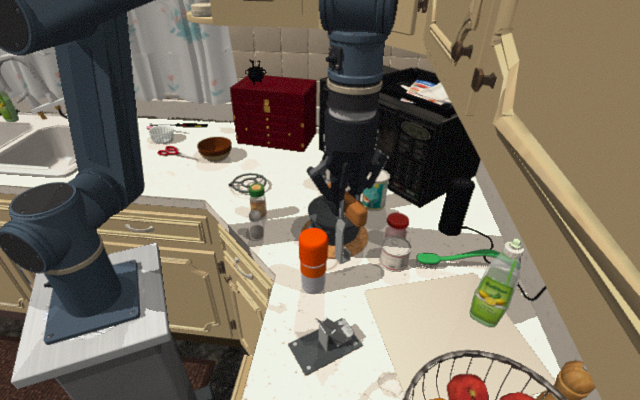

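View pics/w6.png

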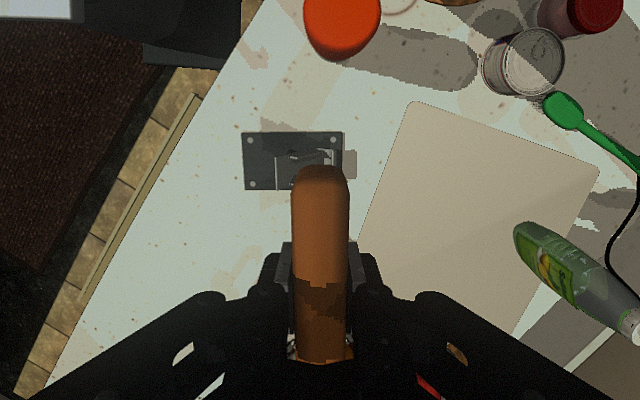

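```bash
cat > lift.py <<'E'
from h import *
np.set_printoptions(precision=4,suppress=True)
s=robot.observe();T=np.array(s['eef_pos']);print('T',T,'t',s['t'])
a=np.arctan2(0.0945,1) # approx yaw
v=cv2.Rodrigues(np.array(s['tool_rot']))[0][:,1]; v=v*np.sign(v[0]); a=np.arctan2(v[1],v[0]);print('yaw',np.degrees(a))
R=np.array([[np.cos(a),np.sin(a),0],[-np.sin(a),np.cos(a),0],[0,0,1]])
for n in ['scene','top']:
    c=cam(n);P=cloud(c);Q=((P-T).reshape(-1,3))@R.T
    q=Q[(abs(Q[:,0])<.03)&(abs(Q[:,1])<.03)&(Q[:,2]<-.01)&(Q[:,2]>-.125)]
    print(n,len(q),'min',q.min(0),'max',q.max(0))
    for lo in np.arange(-.11,0,.01):
        b=q[(q[:,2]>=lo)&(q[:,2]<lo+.01)]
        if len(b)>2: print('  z%.3f'%lo,len(b),'x',b[:,0].min().round(4),b[:,0].max().round(4),'y',b[:,1].min().round(4),b[:,1].max().round(4))
E
python3 lift.py
```

```text
T [ 0.4846 -0.2988  0.3207] t 7.625
yaw 5.517595050288382
scene 437 min [-0.0102 -0.0116 -0.1021] max [ 0.0133  0.0104 -0.0106]
  z-0.110 10 x -0.0089 0.012 y -0.011 -0.0022
  z-0.100 94 x -0.0094 0.0122 y -0.0114 0.0088
  z-0.090 71 x -0.0097 0.0133 y -0.0112 0.0104
  z-0.080 30 x -0.0099 -0.0064 y -0.0112 0.0073
  z-0.070 31 x -0.0096 -0.0069 y -0.0102 0.0086
  z-0.060 36 x -0.0097 -0.0052 y -0.0112 0.0084
  z-0.050 36 x -0.0101 -0.006 y -0.0107 0.0087
  z-0.040 37 x -0.01 -0.0059 y -0.0108 0.0101
  z-0.030 47 x -0.0102 -0.0051 y -0.0105 0.0095
  z-0.020 45 x -0.0076 -0.0023 y -0.0116 0.0084Traceback (most recent call last):
  File "lift.py", line 10, in <module>
    print(n,len(q),'min',q.min(0),'max',q.max(0))
                         ~~~~~^^^
    return umr_minimum(a, axis, None, out, keepdims, initial, where)
ValueError: zero-size array to reduction operation minimum which has no identity
```

```bash
python3 -m inch '[[[0.1,0.25,0],-0.015,1],[[0.25,0.6,0],-0.015,1],[[0.35,1,0],-0.015,1],[[0.35,1,0],-0.015,1]]'
python3 -m inch '[[[0.1,0.3,0],0,1],[[0.2,0.6,0],0,1],[[0.34,0.85,0],0,1],[[0.34,0.94,0],0,1],[[0.34,0.94,0],0,1],[[0.34,0.94,0],0,1]]'
python3 - <<'E'
from h import *
cam('scene','s7')
E
sed -i "s/    print(n,len(q)/    if len(q)<5: continue\n    print(n,len(q)/" lift.py; python3 lift.py
```

```text
t: 8.22
eef_pos: [0.5383, -0.1447, 0.3225]
tool_rot: [-2.13, -2.309, -0.002]
ft_force: [0.2, -0.8, -1.8]
finger_gap: 0.227
t: 8.98
eef_pos: [0.5882, -0.0095, 0.3225]
tool_rot: [2.139, 2.3, -0.001]
ft_force: [-0.3, 0.1, -2.1]
finger_gap: 0.225
T [ 0.5882 -0.0095  0.3226] t 9.025
yaw 4.127234825311091
scene 242 min [-0.0098 -0.0132 -0.1026] max [ 0.0135  0.0097 -0.0102]
  z-0.110 5 x -0.0076 0.0107 y -0.0103 -0.0025
  z-0.100 53 x -0.0093 0.0135 y -0.0121 0.0087
  z-0.090 37 x -0.009 0.0135 y -0.0117 0.0097
  z-0.080 16 x -0.0094 -0.0066 y -0.012 0.0082
  z-0.070 19 x -0.0091 -0.0067 y -0.0125 0.0093
  z-0.060 20 x -0.0096 -0.0071 y -0.0115 0.0087
  z-0.050 19 x -0.0095 -0.0036 y -0.0122 0.0094
  z-0.040 23 x -0.0098 -0.0041 y -0.0121 0.0093
  z-0.030 24 x -0.0098 -0.0049 y -0.0132 0.0079
  z-0.020 26 x -0.0075 -0.0004 y -0.0123 0.0076
```

View pics/s7.png

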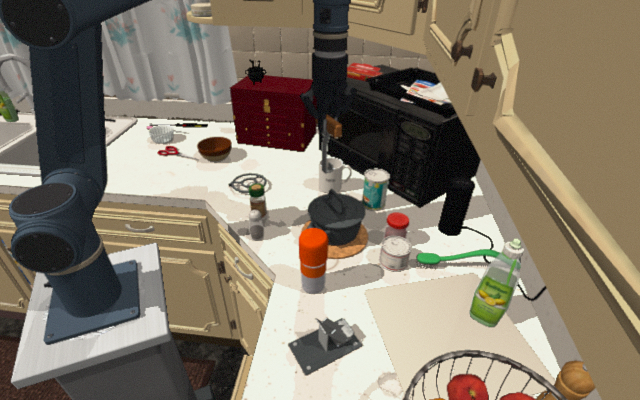

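```bash
python3 -m inch '[[[0,0.013,-0.15],0,1],[[0,0.013,-0.35],0,1],[[0,0.013,-0.55],0,1],[[0,0.013,-0.68],0,1],[[0,0.013,-0.76],0,1],[[0,0.013,-0.79],0,1],[[0,0.013,-0.79],0,1],[[0,0.013,-0.79],0,1]]'
python3 - <<'E'
from h import *
c=cam('scene','s8');im=cv2.imread('pics/s8.png')[160:260,280:400];cv2.imwrite('pics/s8c.png',cv2.resize(im,None,fx=5,fy=5,interpolation=cv2.INTER_CUBIC))
P=cloud(c);s=robot.observe();T=np.array(s['eef_pos']);print(T,s['ft_force'])
Q=P.reshape(-1,3)
L=Q[(abs(Q[:,0]-.6238)<.02)&(abs(Q[:,1]+.006)<.05)&(Q[:,2]>.125)&(Q[:,2]<.145)]
print('loop',len(L),np.percentile(L[:,2],[50,90]),L.min(0),L.max(0))
H=Q[(abs(Q[:,0]-T[0])<.02)&(abs(Q[:,1]-T[1])<.03)&(Q[:,2]>.100)&(Q[:,2]<.19)]
print('hook',H.min(0),H.max(0));
E
```

```text
t: 10.12
eef_pos: [0.5892, -0.0061, 0.2051]
tool_rot: [2.137, 2.301, 0.002]
ft_force: [-0.6, 0.7, -1.7]
finger_gap: 0.226
[ 0.58917146 -0.00609786  0.20505581] [-0.13067987 -0.13097916 -0.59448832]
loop 90 [0.13459226 0.13695331] [ 0.61865282 -0.04602382  0.12547008] [0.63044978 0.03210513 0.13767371]
hook [ 0.57913118 -0.01925025  0.10348803] [0.60328835 0.00544589 0.18996844]
```

View pics/s8c.png

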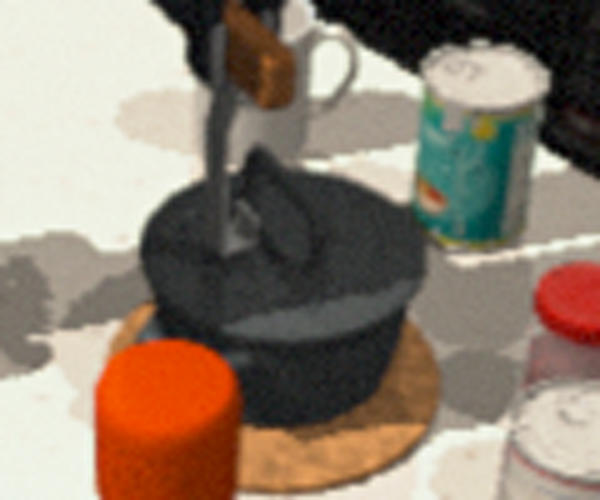

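```bash
python3 -m inch '[[[0.04,0,0],0,1],[[0.08,0,0],0,1],[[0.12,0,0],0,1],[[0.16,0,0],0,1],[[0.2,0,0],0,1],[[0.227,0,0],0,1],[[0.227,0,0],0,1],[[0.227,0,0],0,1]]'
python3 - <<'E'
from h import *
c=cam('scene','s9');im=cv2.imread('pics/s9.png')[160:260,280:400];cv2.imwrite('pics/s9c.png',cv2.resize(im,None,fx=5,fy=5,interpolation=cv2.INTER_CUBIC))
P=cloud(c);s=robot.observe();T=np.array(s['eef_pos']);print(T,s['ft_force'])
Q=P.reshape(-1,3)
H=Q[(abs(Q[:,0]-T[0])<.02)&(abs(Q[:,1]-T[1])<.02)&(Q[:,2]>.14)&(Q[:,2]<.17)]
print('shank',H.min(0),H.max(0));
E
```

```text
t: 11.18
eef_pos: [0.6225, -0.006, 0.2039]
tool_rot: [-2.138, -2.302, 0.0]
ft_force: [0.4, -1.1, -2.4]
finger_gap: 0.226
[ 0.62243993 -0.00602916  0.20391436] [ 0.37831746  0.62220741 -1.67093913]
shank [ 0.61220011 -0.01986327  0.14014457] [6.19062524e-01 4.78666049e-04 1.69848611e-01]
```

View pics/s9c.png

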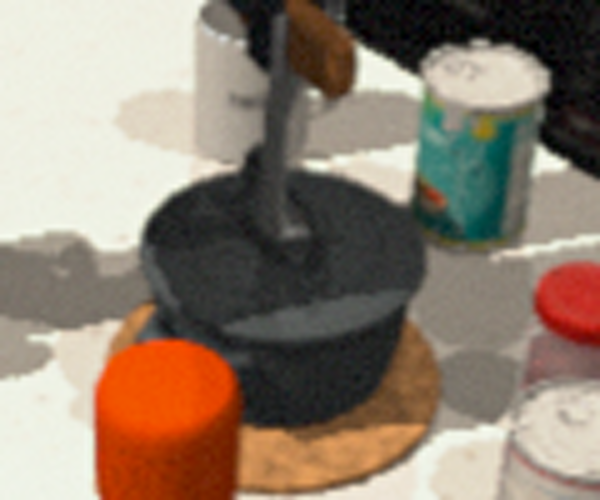

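```bash
python3 -m inch '[[[0,0.013,0.04],0,1],[[0,0.013,0.08],0,1],[[0,0.013,0.105],0,1],[[0,0.013,0.12],0,1],[[0,0.013,0.135],0,1],[[0,0.013,0.15],0,1],[[0,0.013,0.165],0,1],[[0,0.013,0.18],0,1],[[0,0.013,0.195],0,1],[[0,0.013,0.21],0,1]]'
python3 - <<'E'
from h import *
c=cam('scene','s10');im=cv2.imread('pics/s10.png')[140:260,260:420];cv2.imwrite('pics/s10c.png',cv2.resize(im,None,fx=4,fy=4,interpolation=cv2.INTER_CUBIC))
s=robot.observe();print(s['eef_pos'],s['ft_force'],s['torque'])
E
```

```text
t: 12.48
eef_pos: [0.6225, -0.004, 0.2352]
tool_rot: [-2.137, -2.302, 0.001]
ft_force: [0.3, -0.2, -8.1]
finger_gap: 0.224
[ 0.62269717 -0.00408756  0.23575953] [ 0.02793174 -0.19393961 -6.81161122] [-0.00948124 -0.04962999 -0.01001464]
```

View pics/s10c.png

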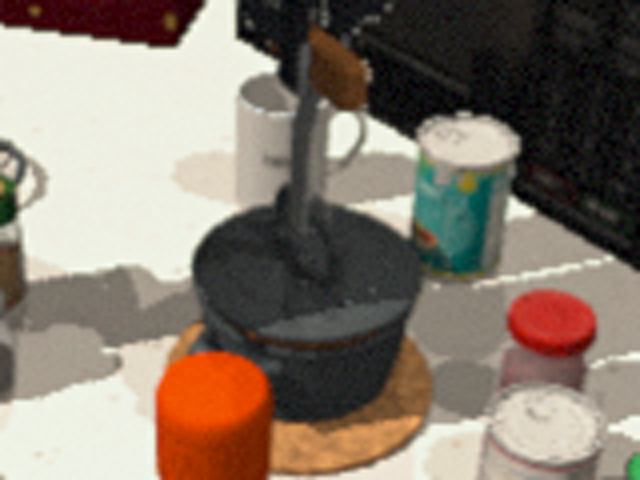

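```bash
python3 -m inch '[[[0,0,0.03],0,1],[[0,0,0.07],0,1],[[0,0,0.12],0,1],[[0,0,0.18],0,1],[[0,0,0.24],0,1],[[0,0,0.3],0,1],[[0,0,0.36],0,1],[[0,0,0.42],0,1],[[0,0,0.46],0,1],[[0,0,0.48],0,1]]'
python3 -m inch '[[[0,0,0.01],0,1],[[0,0,0.01],0,1]]'
cat > lid.py <<'E'
from h import *
np.set_printoptions(precision=4,suppress=True)
import sys
s=robot.observe();T=np.array(s['eef_pos']);print('t',s['t'],'T',T,s['ft_force'])
for n in ['scene','top']:
    c=cam(n,sys.argv[1]+n);P=cloud(c).reshape(-1,3);hsv=cv2.cvtColor(c['image'],cv2.COLOR_RGB2HSV).reshape(-1,3)
    zu=T[2]-.098+.010-.058 # lid origin approx
    rel=P-np.array([T[0],T[1],zu])
    L=(np.hypot(rel[:,0],rel[:,1])<.1)&(rel[:,2]>.003)&(rel[:,2]<.021)&(hsv[:,2]<110)
    q=P[L]
    if len(q)<50: print(n,'few');continue
    print(n,len(q),'circ',cv2.minEnclosingCircle((q[:,:2]*1000).astype(np.float32)),'z',np.percentile(q[:,2],[1,50,99]))
    A=np.c_[q[:,:2]-q[:,:2].mean(0),np.ones(len(q))];k=np.linalg.lstsq(A,q[:,2],rcond=None)[0];print('  slope deg x,y',np.degrees(k[:2]))
E
python3 lid.py a
```

```text
t: 13.78
eef_pos: [0.6228, -0.0041, 0.3079]
tool_rot: [2.137, 2.302, 0.001]
ft_force: [-0.4, -0.1, -8.1]
finger_gap: 0.229
t: 14.02
eef_pos: [0.6225, -0.0041, 0.3086]
tool_rot: [-2.137, -2.302, 0.0]
ft_force: [-0.4, 0.5, -8.4]
finger_gap: 0.226
t 14.025 T [ 0.6225 -0.0041  0.3086] [-0.3528  0.5063 -8.3823]
scene 1449 circ ((625.1630249023438, -5.828799247741699), 80.10621643066406) z [0.169  0.1774 0.1822]
  slope deg x,y [0.8136 1.9711]
top few
```

View pics/ascene.png

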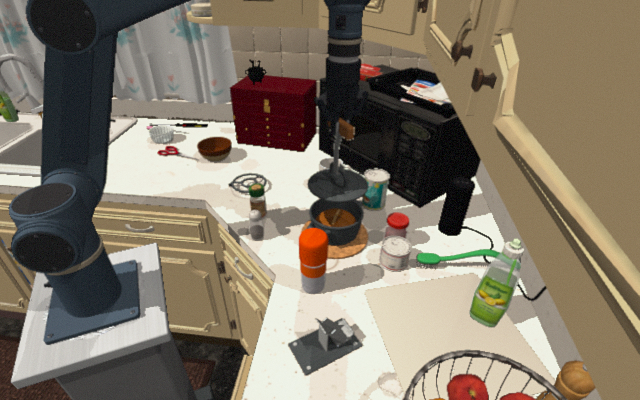

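```bash
python3 -m inch '[[[-0.005,0.01,0],0,1],[[-0.014,0.03,0],0,1],[[-0.034,0.07,0],0,1],[[-0.058,0.12,0],0,1],[[-0.092,0.19,0],0,1],[[-0.13,0.27,0],0,1],[[-0.17,0.35,0],0,1],[[-0.208,0.43,0],0,1],[[-0.246,0.51,0],0,1],[[-0.285,0.59,0],0,1]]'
python3 -m inch '[[[-0.039,0.08,0],0,1],[[-0.077,0.16,0],0,1],[[-0.116,0.24,0],0,1],[[-0.154,0.32,0],0,1],[[-0.193,0.4,0],0,1],[[-0.232,0.48,0],0,1],[[-0.27,0.56,0],0,1],[[-0.309,0.64,0],0,1],[[-0.347,0.72,0],0,1],[[-0.386,0.8,0],0,1]]'
python3 -m inch '[[[-0.039,0.08,0],0,1],[[-0.077,0.16,0],0,1],[[-0.116,0.24,0],0,1],[[-0.154,0.32,0],0,1],[[-0.193,0.4,0],0,1],[[-0.232,0.48,0],0,1],[[-0.27,0.56,0],0,1],[[-0.309,0.63,0],0,1],[[-0.338,0.7,0],0,1],[[-0.367,0.76,0],0,1]]'
python3 -m inch '[[[-0.022,0.05,0],0,1],[[-0.038,0.08,0],0,1],[[-0.047,0.1,0],0,1],[[-0.052,0.107,0],0,1],[[-0.052,0.107,0],0,1],[[-0.052,0.107,0],0,1]]'
python3 lid.py b
```

```text
t: 15.38
eef_pos: [0.5794, 0.0853, 0.3089]
tool_rot: [2.138, 2.302, 0.0]
ft_force: [0.6, -0.2, -8.5]
finger_gap: 0.226
t: 16.62
eef_pos: [0.5216, 0.2052, 0.3089]
tool_rot: [2.138, 2.302, 0.0]
ft_force: [0.1, 0.5, -7.5]
finger_gap: 0.224
t: 17.88
eef_pos: [0.4667, 0.3191, 0.3088]
tool_rot: [-2.138, -2.302, -0.0]
ft_force: [-0.0, 0.1, -7.7]
finger_gap: 0.225
t: 18.62
eef_pos: [0.4592, 0.3342, 0.3089]
tool_rot: [2.138, 2.302, -0.0]
ft_force: [-0.3, -0.4, -7.7]
finger_gap: 0.229
t 18.625 T [0.4592 0.3342 0.3089] [-0.2605 -0.4035 -7.749 ]
scene 850 circ ((460.356201171875, 332.4891357421875), 79.50863647460938) z [0.1701 0.178  0.1832]
  slope deg x,y [0.2864 2.0607]
top 777 circ ((456.36395263671875, 341.10687255859375), 77.46114349365234) z [0.1687 0.1774 0.1834]
  slope deg x,y [ 1.6215 -2.57  ]
```

View pics/bscene.png

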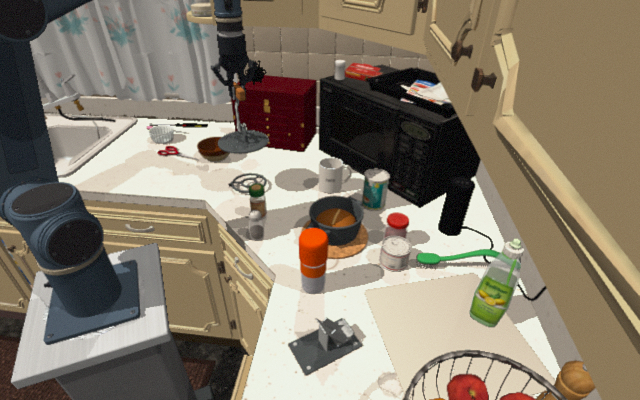

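View pics/btop.png

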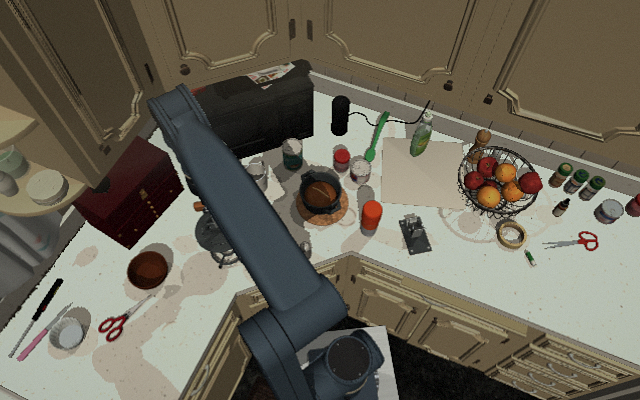

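Run:
```python
from h import *
c=dict(np.load('scene0.npz').items());P=np.load('sceneP.npy').reshape(-1,3)
q=P[(P[:,2]>.012)&(P[:,2]<.3)&(np.hypot(P[:,0]-.461,P[:,1]-.333)<.17)]
r=np.hypot(q[:,0]-.461,q[:,1]-.333)
o=q[r>.075];print(len(o),r[r>.075].min() if len(o) else None); 
if len(o): print(o[np.argsort(r[r>.075])][:8])
print(proj(c,[[.461,.333,.02]]))
```

```text
41 0.14797075498177173
[[0.44895779 0.18552007 0.10381892]
 [0.46023091 0.1830268  0.10250065]
 [0.45052412 0.17935578 0.10704891]
 [0.45001877 0.17846955 0.10424479]
 [0.45611341 0.17806277 0.10642864]
 [0.44124417 0.17851133 0.1063982 ]
 [0.46475086 0.17707502 0.10487767]
 [0.46176632 0.17698405 0.10566715]]
[[247.76914082 181.57876425]]
```

```bash
python3 -m inch '[[[0,0,-0.03],0,1],[[0,0,-0.08],0,1],[[0,0,-0.16],0,1],[[0,0,-0.25],0,1],[[0,0,-0.34],0,1],[[0,0,-0.43],0,1],[[0,0,-0.52],0,1],[[0,0,-0.6],0,1],[[0,0,-0.67],0,1],[[0,0,-0.72],0,1]]'
python3 -m inch '[[[0,0,-0.03],0,1],[[0,0,-0.05],0,1],[[0,0,-0.07],0,1],[[0,0,-0.08],0,1],[[0,0,-0.08],0,1]]'
python3 lid.py c
```

```text
t: 19.98
eef_pos: [0.459, 0.3344, 0.2001]
tool_rot: [-2.138, -2.302, 0.001]
ft_force: [-0.2, 0.6, -8.4]
finger_gap: 0.221
t: 20.6
eef_pos: [0.4591, 0.3345, 0.1889]
tool_rot: [-2.138, -2.302, 0.0]
ft_force: [-0.3, 0.9, -8.4]
finger_gap: 0.225
t 20.6 T [0.4591 0.3345 0.1889] [-0.3037  0.9122 -8.3993]
scene 797 circ ((459.8614501953125, 325.8385925292969), 76.03768157958984) z [0.0502 0.0583 0.0629]
  slope deg x,y [0.7425 2.1061]
top 703 circ ((450.8741455078125, 344.2681579589844), 77.31063079833984) z [0.0479 0.057  0.0636]
  slope deg x,y [ 2.31   -2.2168]
```

```bash
python3 -m inch '[[[0,0,-0.03],0,1],[[0,0,-0.06],0,1],[[0,0,-0.09],0,1],[[0,0,-0.105],0,1],[[0,0,-0.115],0,1],[[0,0,-0.122],0,1],[[0,0,-0.129],0,1],[[0,0,-0.136],0,1]]'
python3 -m inch '[[[0,0,-0.008],0,1],[[0,0,-0.016],0,1],[[0,0,-0.024],0,1],[[0,0,-0.032],0,1]]'
python3 lid.py d
```

```text
t: 21.7
eef_pos: [0.4592, 0.3345, 0.1686]
tool_rot: [2.138, 2.302, 0.0]
ft_force: [0.1, 0.3, -7.0]
finger_gap: 0.227
t: 22.2
eef_pos: [0.4601, 0.3351, 0.1654]
tool_rot: [2.137, 2.301, 0.006]
ft_force: [0.5, -0.3, -1.4]
finger_gap: 0.223
t 22.2 T [0.4601 0.3351 0.1654] [ 0.4531 -0.3098 -1.3913]
scene 696 circ ((460.81121826171875, 332.4930114746094), 79.5167465209961) z [0.0271 0.0361 0.0402]
  slope deg x,y [0.47   2.0092]
top 669 circ ((456.01055908203125, 341.32916259765625), 79.05530548095703) z [0.0247 0.0343 0.0401]
  slope deg x,y [ 1.5195 -1.9354]
```

```bash
python3 -m inch '[[[0,0,-0.025],0,1],[[0,0,-0.05],0,1],[[0,0,-0.075],0,1],[[0,0,-0.1],0,1],[[0,0,-0.12],0,1],[[0,0,-0.127],0,1],[[0,0,-0.127],0,1]]'
python3 - <<'E'
from h import *
c=cam('scene','s11');im=cv2.imread('pics/s11.png')[110:220,180:320];cv2.imwrite('pics/s11c.png',cv2.resize(im,None,fx=5,fy=5,interpolation=cv2.INTER_CUBIC))
s=robot.observe();print(s['eef_pos'],s['ft_force'],s['torque'])
E
```

```text
t: 23.18
eef_pos: [0.4591, 0.3345, 0.1445]
tool_rot: [-2.138, -2.302, 0.0]
ft_force: [0.4, 0.5, -0.8]
finger_gap: 0.228
[0.45914437 0.33451254 0.14466996] [-0.18213023  0.45957326 -2.08112158] [ 0.02350934  0.06438797 -0.04384971]
```

View pics/s11c.png

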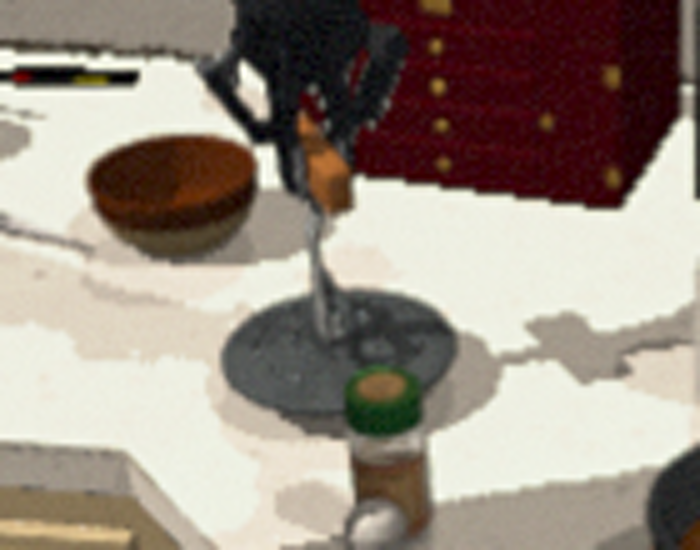

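```bash
python3 -m inch '[[[0,0,0.01],0,1],[[-0.03,-0.002,0.01],0,1],[[-0.07,-0.005,0.01],0,1],[[-0.11,-0.008,0.01],0,1],[[-0.15,-0.01,0.01],0,1],[[-0.19,-0.013,0.01],0,1],[[-0.23,-0.016,0.01],0,1],[[-0.26,-0.018,0.01],0,1],[[-0.26,-0.018,0.01],0,1]]'
python3 lid.py e
python3 -c "
import cv2;im=cv2.imread('pics/escene.png')[110:220,180:320];cv2.imwrite('pics/ec.png',cv2.resize(im,None,fx=5,fy=5,interpolation=cv2.INTER_CUBIC))"
```

```text
t: 24.35
eef_pos: [0.4198, 0.3318, 0.1462]
tool_rot: [2.137, 2.302, 0.0]
ft_force: [0.2, -0.0, -2.0]
finger_gap: 0.223
t 24.35 T [0.4198 0.3318 0.1462] [ 0.1827 -0.0281 -2.0137]
scene few
top few
```

View pics/ec.png

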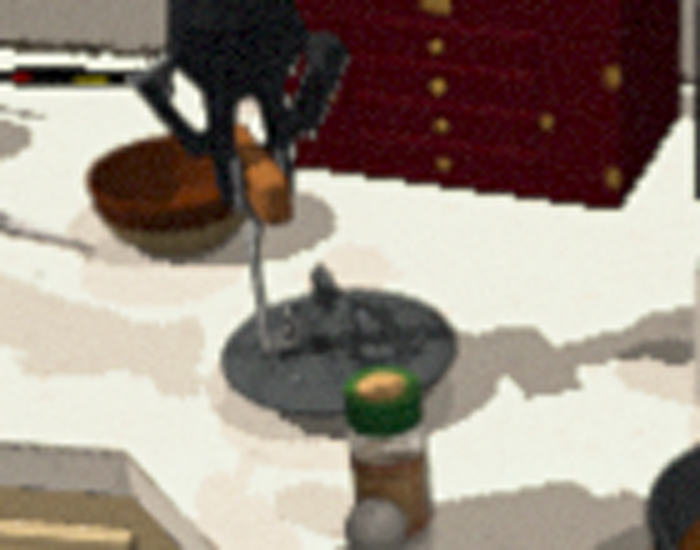

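```bash
python3 -m inch '[[[0,0,0.1],0,1],[[0,0,0.3],0,1],[[0,0,0.6],0,1],[[0,0,1],0,1],[[0,0,1],0,1]]'
python3 -m inch '[[[0,-0.3,0.16],0.015,1],[[0,-0.7,0.16],0.015,1],[[0,-1,0.16],0.015,1],[[0,-1,0.16],0.015,1]]'
python3 -m inch '[[[0,-0.4,0],0,1],[[0.1,-0.8,0],0,1],[[0.1,-1,0],0,1],[[0.1,-1,0],0,1]]'
python3 -m inch '[[[0,-0.4,0],0,1],[[0.1,-0.8,0],0,1],[[0.1,-1,0],0,1],[[0.1,-1,0],0,1]]'
python3 -m inch '[[[0.1,-0.4,0],0,1],[[0.2,-0.8,0],0,1],[[0.2,-1,0],0,1],[[0.2,-1,0],0,1],[[0.2,-1,0],0,1]]'
```

```text
t: 25.08
eef_pos: [0.4226, 0.3332, 0.3042]
tool_rot: [2.135, 2.299, 0.021]
ft_force: [0.0, 0.5, -1.3]
finger_gap: 0.226
t: 25.58
eef_pos: [0.4202, 0.1793, 0.3204]
tool_rot: [2.117, 2.32, -0.0]
ft_force: [-0.3, 0.4, -2.5]
finger_gap: 0.227
t: 26.08
eef_pos: [0.4354, 0.0308, 0.3196]
tool_rot: [-2.115, -2.322, 0.0]
ft_force: [-0.4, 0.8, -2.0]
finger_gap: 0.226
t: 26.58
eef_pos: [0.4507, -0.1185, 0.3193]
tool_rot: [-2.113, -2.323, -0.0]
ft_force: [-0.4, 0.9, -1.4]
finger_gap: 0.228
t: 27.2
eef_pos: [0.4808, -0.2662, 0.3202]
tool_rot: [-2.109, -2.328, -0.002]
ft_force: [0.0, 1.4, -1.4]
finger_gap: 0.227
```

```bash
python3 lift.py
python3 - <<'E'
from h import *
np.set_printoptions(precision=4,suppress=True)
c=cam('scene','s12');P=cloud(c).reshape(-1,3);v=cv2.cvtColor(c['image'],cv2.COLOR_RGB2HSV).reshape(-1,3)[:,2]
q=P[(np.hypot(P[:,0]-.461,P[:,1]-.333)<.1)&(P[:,2]>.023)&(P[:,2]<.045)]
print('lid',len(q),cv2.minEnclosingCircle((q[:,:2]*1000).astype(np.float32)),np.percentile(q[:,2],[1,50,99]))
b=(abs(P[:,0]-.448)<.09)&(abs(P[:,1]+.32)<.07)&(abs(P[:,2]-.005)<.004)&(v<100)
uv=np.argwhere(b.reshape(400,640))[:,::-1];X=onz(c,uv,.005)
print('base',cv2.minAreaRect((X[:,:2]*1000).astype(np.float32)))
q=P[(abs(P[:,0]-.48)<.08)&(abs(P[:,1]+.315)<.05)&(P[:,2]>.012)&(P[:,2]<.1)]
np.save('standq.npy',q)
a=np.radians(5.4);R=np.array([[np.cos(a),np.sin(a)],[-np.sin(a),np.cos(a)]])
l=(q[:,:2]-[.448,-.3203])@R.T
for lo in np.arange(-.02,.07,.006):
    m=(l[:,0]>=lo)&(l[:,0]<lo+.006)
    if m.sum(): print('x%.3f'%lo,m.sum(),'y',l[m,1].min().round(4),l[m,1].max().round(4),'z',q[m,2].min().round(4),q[m,2].max().round(4))
im=cv2.imread('pics/s12.png')[300:380,270:380];cv2.imwrite('pics/s12c.png',cv2.resize(im,None,fx=6,fy=6,interpolation=cv2.INTER_CUBIC))
E
```

```text
T [ 0.4808 -0.2662  0.3202] t 27.2
yaw 5.649848583332708
scene 407 min [-0.01   -0.0119 -0.1022] max [ 0.0131  0.0105 -0.0103]
  z-0.110 11 x -0.0089 0.0101 y -0.0106 0.0066
  z-0.100 88 x -0.0095 0.0125 y -0.01 0.0105
  z-0.090 60 x -0.0096 0.0131 y -0.0119 0.0089
  z-0.080 30 x -0.0094 -0.0056 y -0.0112 0.0074
  z-0.070 30 x -0.0097 -0.0056 y -0.0106 0.0078
  z-0.060 33 x -0.0099 -0.0069 y -0.0102 0.0081
  z-0.050 30 x -0.01 -0.007 y -0.0102 0.0089
  z-0.040 36 x -0.0098 -0.0053 y -0.0107 0.0095
  z-0.030 43 x -0.01 -0.0049 y -0.0109 0.0092
  z-0.020 46 x -0.008 -0.0021 y -0.0106 0.0084
lid 798 ((460.9535827636719, 334.8057556152344), 81.10159301757812) [0.0278 0.0359 0.0415]
base ((447.519775390625, -319.8525390625), (132.82640075683594, 78.3008804321289), 6.106356620788574)
x-0.014 37 y -0.0185 0.0205 z 0.0731 0.0788
x-0.008 153 y -0.0182 0.0197 z 0.0125 0.0741
x-0.002 31 y -0.0189 0.0193 z 0.053 0.0642
x0.004 44 y -0.019 0.021 z 0.0474 0.0647
x0.010 52 y -0.0186 0.0183 z 0.0405 0.0665
x0.016 48 y -0.0178 0.0181 z 0.0135 0.0599
x0.022 47 y -0.0168 0.0182 z 0.0123 0.0524
x0.028 38 y -0.0176 0.0185 z 0.0128 0.0439
x0.034 34 y -0.0175 0.0182 z 0.0123 0.0335
x0.040 55 y -0.0164 0.0177 z 0.0123 0.0264
x0.046 61 y -0.0179 0.0218 z 0.0123 0.0273
x0.052 57 y -0.0168 0.021 z 0.0125 0.0355
x0.058 2 y 0.0132 0.0137 z 0.0275 0.0303
```

View pics/s12c.png

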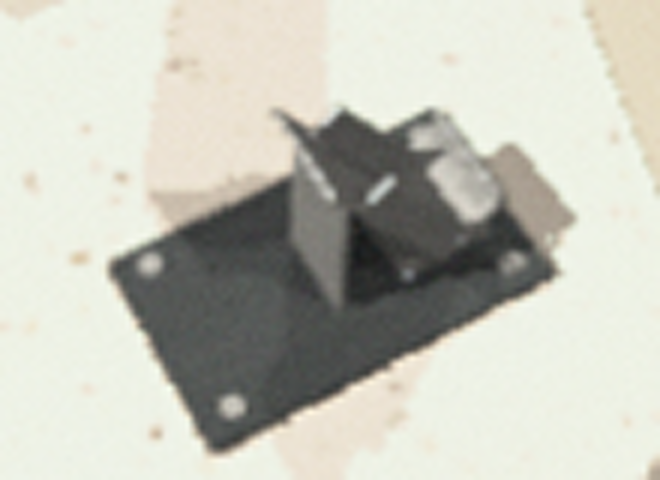

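View pics/s12.png

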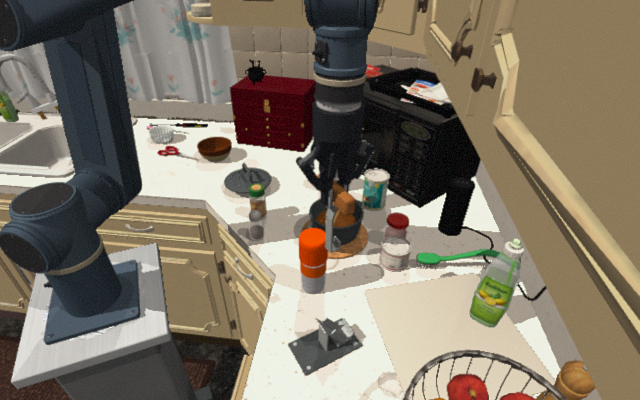

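```bash
python3 -m inch '[[[0.028,-0.2,0],0,1],[[0.028,-0.325,0],0,1],[[0.028,-0.325,0],0,1],[[0.028,-0.325,-0.3],0,1],[[0.028,-0.325,-0.6],0,1],[[0.028,-0.325,-0.8],0,1],[[0.028,-0.325,-0.8],0,1],[[0.028,-0.325,-0.8],0,1]]'
python3 - <<'E'
from h import *
cam('scene','s13');cam('wrist','w13')
im=cv2.imread('pics/s13.png')[220:390,260:400];cv2.imwrite('pics/s13c.png',cv2.resize(im,None,fx=3.5,fy=3.5,interpolation=cv2.INTER_CUBIC))
E
python3 lift.py | head -3
```

```text
t: 28.35
eef_pos: [0.4848, -0.3169, 0.2019]
tool_rot: [2.11, 2.325, 0.001]
ft_force: [0.6, 0.1, -1.7]
finger_gap: 0.224
T [ 0.4854 -0.3176  0.203 ] t 28.45
yaw 5.540433601480296
scene 345 min [-0.0099 -0.012  -0.1038] max [ 0.0137  0.0104 -0.01  ]
```

View pics/s13c.png

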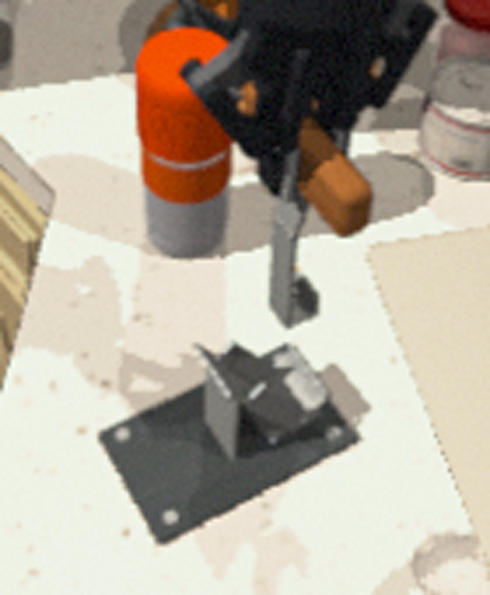

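```bash
python3 -m inch '[[[0,0.01,-0.1],0,1],[[0,0.01,-0.2],0,1],[[0,0.01,-0.3],0,1],[[0,0.01,-0.38],0,1],[[0,0.01,-0.43],0,1],[[0,0.01,-0.46],0,1],[[0,0.01,-0.475],0,1],[[0,0.01,-0.485],0,1],[[0,0.01,-0.485],0,1]]'
python3 - <<'E'
from h import *
cam('wrist','w14');cam('scene','s14');s=robot.observe();print(s['eef_pos'],s['ft_force'])
im=cv2.imread('pics/s14.png')[220:390,260:400];cv2.imwrite('pics/s14c.png',cv2.resize(im,None,fx=3.5,fy=3.5,interpolation=cv2.INTER_CUBIC))
E
```

```text
t: 29.68
eef_pos: [0.4845, -0.3156, 0.1277]
tool_rot: [2.111, 2.326, 0.0]
ft_force: [-0.2, 0.2, -1.7]
finger_gap: 0.228
[ 0.48447605 -0.31561945  0.12773988] [ 0.09009226  0.22414977 -1.37899074]
```

View pics/s14c.png

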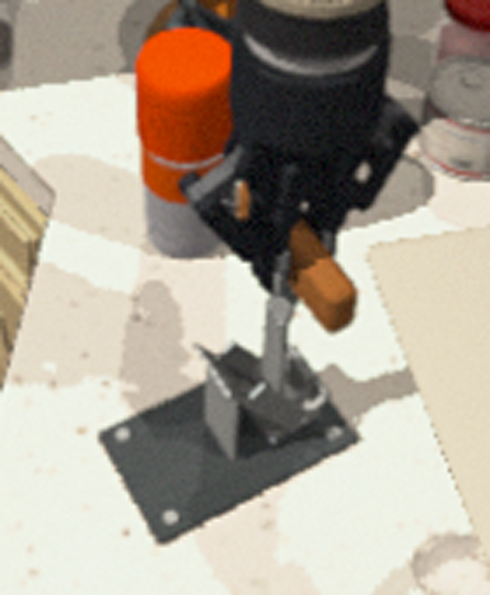

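View pics/w14.png

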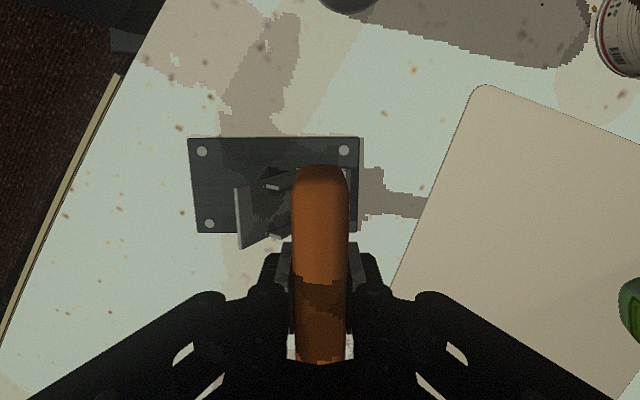

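```bash
python3 -m inch '[[[0,0,-0.007],0,1],[[0,0,-0.014],0,1],[[0,0,-0.014],0,1]]'
python3 -m inch '[[[0,0,0],0,0.45],[[0,0,0],0,0.3],[[0,0,0],0,0.15],[[0,0,0],0,0],[[0,0,0],0,-0.2],[[0,0,0],0,-0.2]]'
python3 - <<'E'
from h import *
cam('wrist','w15');cam('scene','s15');s=robot.observe();print(s['eef_pos'],s['ft_force'])
im=cv2.imread('pics/s15.png')[220:390,260:400];cv2.imwrite('pics/s15c.png',cv2.resize(im,None,fx=3.5,fy=3.5,interpolation=cv2.INTER_CUBIC))
E
```

```text
t: 30.15
eef_pos: [0.4845, -0.3156, 0.126]
tool_rot: [2.111, 2.325, 0.0]
ft_force: [-0.1, -0.2, 2.3]
finger_gap: 0.223
t: 30.9
eef_pos: [0.4843, -0.3155, 0.1253]
tool_rot: [2.112, 2.326, -0.0]
ft_force: [-0.5, 0.3, 0.3]
finger_gap: 0.597
[ 0.48427927 -0.31546943  0.12521658] [-0.04334536  0.11374651  0.32830925]
```

View pics/s15c.png

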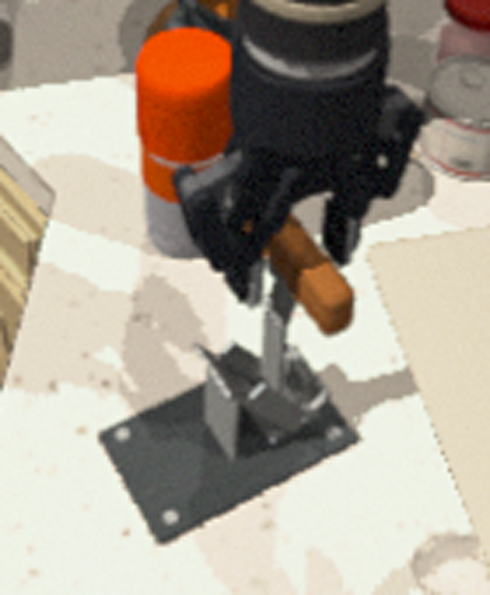

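View pics/w15.png

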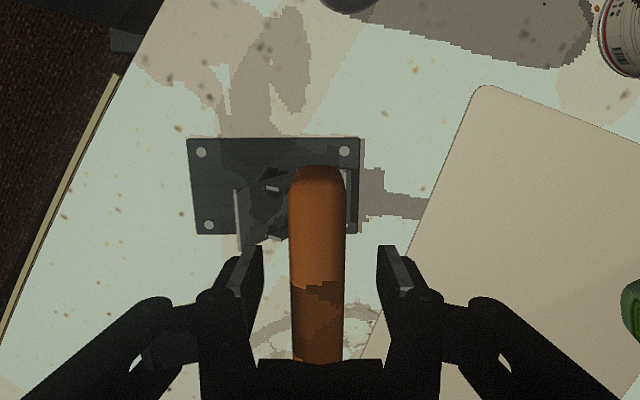

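```bash
python3 -m inch '[[[-0.04,-0.004,0],0,-0.2],[[-0.08,-0.008,0],0,-0.2],[[-0.12,-0.012,0],0,-0.2],[[-0.16,-0.016,0],0,-0.2],[[-0.2,-0.02,-0.01],0,-0.2],[[-0.24,-0.024,-0.02],0,-0.2],[[-0.28,-0.028,-0.03],0,-0.2],[[-0.32,-0.031,-0.04],0,-0.2]]'
python3 - <<'E'
from h import *
cam('wrist','w16');cam('scene','s16');s=robot.observe();print(s['eef_pos'],s['ft_force'])
im=cv2.imread('pics/s16.png')[220:390,260:400];cv2.imwrite('pics/s16c.png',cv2.resize(im,None,fx=3.5,fy=3.5,interpolation=cv2.INTER_CUBIC))
E
```

```text
t: 32.0
eef_pos: [0.4358, -0.3201, 0.119]
tool_rot: [-2.112, -2.326, 0.0]
ft_force: [-0.6, 0.1, -0.6]
finger_gap: 0.603
[ 0.43538746 -0.32001955  0.11892826] [ 0.57899953 -0.39494466  0.87026702]
```

View pics/s16c.png

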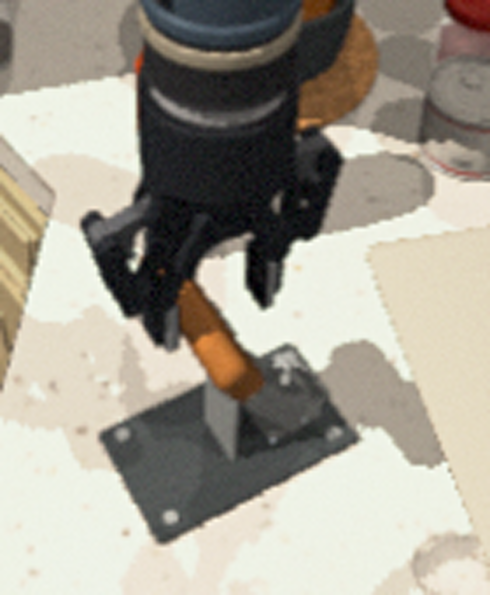

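View pics/w16.png

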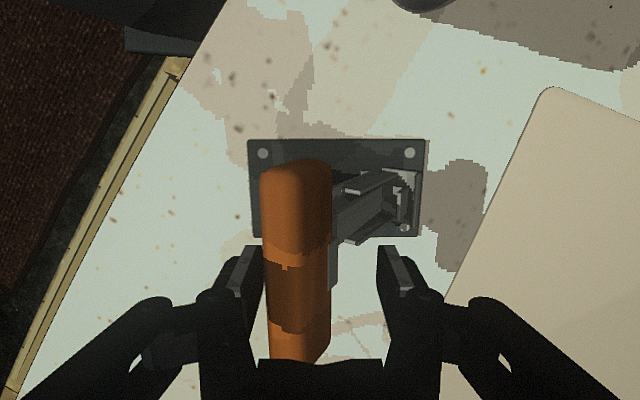

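```bash
python3 -m inch '[[[-0.03,-0.003,0],0,-0.2],[[-0.06,-0.006,0],0,-0.2],[[-0.09,-0.008,0],0,-0.2],[[-0.11,-0.01,0],0,-0.2],[[-0.11,-0.01,0],0,-0.2],[[-0.11,-0.01,0],0,-0.4],[[-0.11,-0.01,0],0,-0.4]]'
python3 - <<'E'
from h import *
cam('wrist','w17');s=robot.observe();print(s['eef_pos'],s['ft_force'])
E
```

```text
t: 32.98
eef_pos: [0.4199, -0.3216, 0.1193]
tool_rot: [2.111, 2.326, 0.0]
ft_force: [0.2, -0.4, 0.2]
finger_gap: 0.696
[ 0.41992079 -0.32158753  0.11924849] [ 0.06481633  0.12254305 -0.0222163 ]
```

View pics/w17.png

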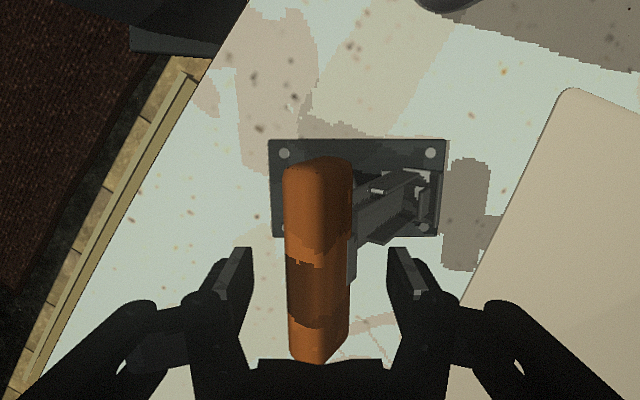

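Same as at the start (cf. w3): handle at (318,260), free between the pads. Withdraw straight up and check.

```bash
python3 -m inch '[[[0,0,0.1],0,-0.4],[[0,0,0.3],0,-0.4],[[0,0,0.6],0,-0.4],[[0,0,1],0,-0.4],[[0,0,1],0,-0.4]]'
python3 -m inch '[[[-0.5,0,0.4],0,-0.4],[[-0.5,0,0.4],0,-0.4],[[-0.5,0,0.4],0,-0.4],[[-0.5,0,0.4],0,-0.4]]'
python3 - <<'E'
from h import *
np.set_printoptions(precision=4,suppress=True)
for n in ['scene','top']:
    c=cam(n,'z'+n);P=cloud(c).reshape(-1,3)
    Q=P[(abs(P[:,0]-.42)<.05)&(abs(P[:,1]+.32)<.07)&(P[:,2]>.1)&(P[:,2]<.16)]
    m=Q.mean(0);w,V=np.linalg.eigh(np.cov((Q-m).T))
    print(n,'handle',len(Q),Q.min(0),Q.max(0),cv2.minAreaRect((Q[:,:2]*1000).astype(np.float32)),'normal',V[:,0])
    q=P[(np.hypot(P[:,0]-.461,P[:,1]-.333)<.1)&(P[:,2]>.023)&(P[:,2]<.045)]
    print('lid',len(q),cv2.minEnclosingCircle((q[:,:2]*1000).astype(np.float32)),np.percentile(q[:,2],[1,50,99]))
    q=P[(np.hypot(P[:,0]-.624,P[:,1]+.0055)<.085)&(P[:,2]>.07)&(P[:,2]<.09)]
    print('pot rim',cv2.minEnclosingCircle((q[:,:2]*1000).astype(np.float32)))
im=cv2.imread('pics/zscene.png')[140:380,220:430];cv2.imwrite('pics/zc.png',cv2.resize(im,None,fx=2.5,fy=2.5,interpolation=cv2.INTER_CUBIC))
E
```

```text
t: 33.65
eef_pos: [0.422, -0.3236, 0.2772]
tool_rot: [2.103, 2.316, -0.001]
ft_force: [0.3, -0.6, 0.1]
finger_gap: 0.703
t: 34.15
eef_pos: [0.3452, -0.3216, 0.3285]
tool_rot: [-2.112, -2.326, -0.001]
ft_force: [-0.5, -0.2, 0.1]
finger_gap: 0.703
scene handle 666 [ 0.4017 -0.372   0.1079] [ 0.4384 -0.2756  0.1389] ((422.3830261230469, -323.1377868652344), (32.9981803894043, 96.9486312866211), 5.643184661865234) normal [ 0.4217 -0.0014  0.9067]
lid 22 ((398.22021484375, 368.7979431152344), 28.357952117919922) [0.0299 0.0324 0.0346]
pot rim ((619.3757934570312, -6.612192153930664), 80.1592025756836)
top handle 9 [ 0.407  -0.3682  0.1258] [ 0.42   -0.3551  0.1376] ((411.6822509765625, -363.3989562988281), (5.111276626586914, 18.356273651123047), 45.20085906982422) normal [ 0.7477  0.6451 -0.1574]
lid 1452 ((460.5835876464844, 331.7539978027344), 81.5627212524414) [0.0251 0.0349 0.0437]
pot rim ((623.6865844726562, -5.466299533843994), 84.70552062988281)
```

View pics/zc.png

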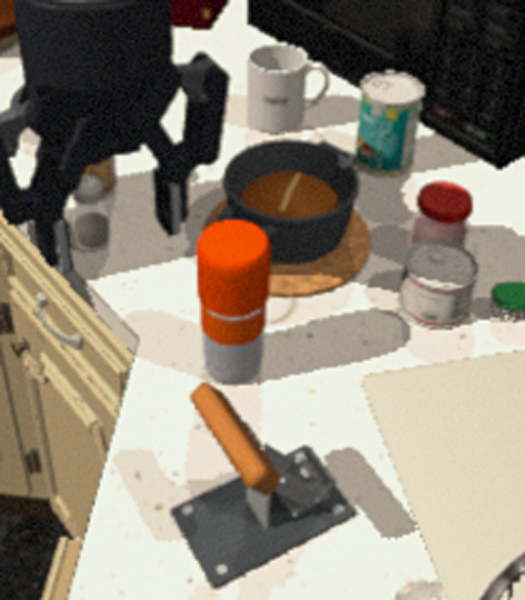

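View pics/ztop.png

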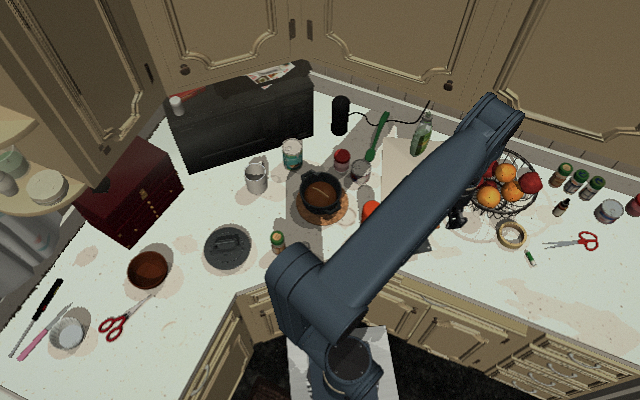

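```bash
python3 -c "
from bench import robot
print(robot.finish_job())"
```

```text
the job is handed in; nothing more can be done
None
```

The job is handed in at about 34 s of the 62 s allowed. The lid is on the trivet and the lifter is back in its stand. No verdict is reported.

**What I did:**
- **Taking the lifter:** The moves can only turn the tool about the vertical, so I couldn't grip the handle at its 35° lean. I tipped the lifter upright in its stand with one finger and gripped it there.
- **Moving the lid:** I hooked the lid under the middle of its bar and lifted it about 80 mm. It hung level. I carried it across slowly, set it down at about 16–20 mm/s, then lowered the hook and backed it out.
- **Returning the lifter:** I put the hook back on the ledge upright, let go, and leaned it onto the back plate with the fingers.

**Last checks:**
- **Lid:** Its centre is at (0.461, 0.332), against the trivet at (0.461, 0.333). The lid's origin is at about z = 0.02, and it lies flat and off the hook.
- **Lifter:** The handle is within about 1 mm of where it started, with the same lean and a yaw of 5.6° both before and after.
- **Pot and bystanders:** The top camera puts the pot's centre at (0.624, -0.005), where the lid sat at first, so the pot has not moved noticeably. The other things look unmoved in the pictures; I did not re-measure them.
- **Robot:** It stands clear of everything.

**Disagreements and gaps:**
- The scene camera's circle fit put the pot rim about 4 mm off in x. I think that is the open mouth skewing the fit.
- At the end the gripper hid most of the lid from the scene camera, and the arm hid most of the handle from the top camera. Each final position above therefore comes from one camera only.
- The only force I could see at set-down was the wrist force. It eased smoothly from about 7 N to 1.4 N with no jolt.

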